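# Unlock the strong box and hold the key turned

### The arm

A 7-joint arm with a two-finger parallel gripper is mounted at the origin on the work surface. World frame = base frame: x ahead of the robot, y to its left, z up, the work surface at z = 0. Lengths are in m, angles in rad, forces in N, time in s.
With the tool pointing down it reaches from about 0.425 to 1.025 m from the base axis. Payload 3.6 kg.
Tool frame: the origin (TCP) lies at the very end of the fingers, on their centre line; the grasp point (between the pads) lies 19 mm behind it; z points along the fingers, y is the line along which they close (so a half turn about z gives the same grasp; the last joint's range is limited). The gripper opens to 85 mm and grips with 20 to 120 N. Pads are 22 mm wide; open, the fingers measure 114 mm over their backs; the gripper's body (76 mm by 85 mm) begins 54 mm behind the grasp point. The pads swing forward as they close: fully open they stand 13 mm farther back than shut.
Start: joints at [1.079, 0.591, 0.048, 1.609, -0.033, 0.943, -0.034], TCP at [0.282, -0.668, 0.207] pointing down, gripper open.
Joint ranges: [-2.69, 2.69], [-0.47, 2.24], [-1.27, 1.36], [0.19, 2.51], [-1.53, 4.68], [0.08, 2.07], [-3.09, 3.09]. Speed limits (rad/s): [2.57, 2.57, 3.14, 3.14, 3.14, 3.14, 3.14].

### API

Orientations are given as a 3x3 rotation matrix whose columns are the frame's x, y, z axes.
In Python, from rig import read_state, optics, job gives the robot as it stands.
- The arm moves only by the tool carry_out, never from a script. Its argument "rows" is a list of rows, each a list of 2 entries, a list of its own where there are three numbers: the shift along the tool's x, y, z in cm, then the turn about the tool's z in degrees. In form: [[[x, y, z], twist], ...]. A call has 1 to 10 rows; each row is the pose to reach, as a shift and turn from the pose commanded when the call began, along the tool's axes at that moment; what a row does not reach only later rows make up. A row lasts 1/12 s, in which the tool goes at most 41.7 mm and 7.16 degrees, less where a joint would pass 70% of its speed; a pose out of reach is approached as far as the arm can. A call with a gripper value outside its range is refused whole. "gripper" is the opening, from 0 (shut) to 1 (fully open), set as the call begins (left out, the last holds). The fingers move at their own pace and stop on an object; "squeeze" is the grip in N (left out, the last holds). Time passes only in rows, so rows that repeat a pose let the fingers close. It gives the time, the measured TCP pose, the force, the opening and the grip force at its end, in the units of the state.
- read_state(): the state, without advancing time (a new reading comes with each control period).
- optics.capture(name): name is "side" or "top" or "wrist"; returns the picture (400x640x3 uint8, red, green, blue); there is no depth.
- optics.calibration(name): a dict with "fx", "fy", "cx", "cy" (pixels), "R" (3x3) and "t" (3): a world point X has camera coordinates R X + t; the wrist camera has in their place "hand_eye" (4x4, takes a point from camera to tool coordinates, whose origin is the TCP and whose axes are the flange's). Camera axes: x right, y down, z forward; pixel columns grow to the right and rows downward; lengths in m; the calibration is good to about 2 mm. A picture is of the moment at which its call begins: read the wrist's pose just before it. calibration takes no time and is no camera call.
- job.hand_in(): hands the job in; it is judged then, once.
The state is a dict: "clock": time; "joint_positions": joint angles; "qvel": joint speeds; "effort": joint torques, N m; "position": TCP position; "ee_rot": TCP orientation; "contact_force": force on the tool from outside, world axes, zero at the start; "ft_torque": the same for the moment, N m; "finger_gap": finger opening in m; "grip_force": force on a finger pad.
Only numpy, scipy, OpenCV 4.12 (cv2) and the standard library are available. Lean on these libraries where they do the work, as an engineer would, in place of code of your own. Each camera call takes 0.05 s, during which the arm holds its last target. There are 200 camera calls.

### The job

Take the red-headed key out of the wooden key stand, push it fully home into the lock on top of the green steel box, wiggling it a little if the sticky pins catch, and only then turn it a quarter turn clockwise (seen from above). The lock springs back, so finish while still gripping the key, fully in and held turned, so that I can lift the lid. Leave the black-headed key in the stand and do not disturb the lunch tin, bottle and teapot.

Things in the scene. Friction and masses are not known exactly. Their poses are not given: they have to be found in the camera images.
- key_red: The key that fits: steel blade, red plastic head 30 wide (x), 12 thick (y), 38 tall with flat sides. Origin: centre of the head's underside (the shoulder), z up out of the head (upright at the start). Same when turned half round. About 35 g. Stands loosely in the stand (play 2 to 4 mm each way), shoulder on the stand's top
- key_red_tip (a point): Lowest point of the red key's blade, on its centre line, 34 mm below the shoulder. The blade is 14 wide (x) by 4 thick (y), its end a half round of radius 7
- key_black: A second key, black plastic head of the same size, for another lock: its blade is 20 mm wide and does not fit. Stays in the stand. Origin and axes as for the red key
- key_stand: Fixed wooden block 44 (x) by 130 (y) by 42 high, origin at the centre of its underside; two blind slots 39 deep in the top, 32 mm either side of the centre along its own y, long side 22 along y and 8 across. One key in each, either way about; heads' widths lie along the stand's y
- strongbox: Fixed green steel box 160 (x) by 220 (y) by 80 high, origin at the centre of its underside. In the middle of its lid is the lock: a steel ring (46 across, 4 high, 19 bore) round a brass plug that lies 2 mm lower. A low bolt keeper (9 high) stands on the lid 72 mm from the lock towards the box's own -x; the lid is otherwise bare
- keyhole (a point): Centre of the lock at the top of its ring, 84 above the counter: the key's shoulder rests here when fully home. z up, x along the slot while unturned. Slot 15.5 (x) by 5.5 (y), straight down, 46 deep, bevelled mouth 2 below this point. Two sticky spring pins stick into it from its narrow ends, 14 and 23 below this point; pushing the key past them takes roughly 5 to 10 N
- plug (a joint): Turn of the lock plug in rad: 0 as it starts, growing clockwise seen from above, stop at 1.65. Sprung back towards 0 (about 0.03 Nm at 0, 0.16 Nm at a quarter turn). The key has about 0.1 rad of play in the slot, so the key must go somewhat beyond the angle wanted of the plug
- bolt (a joint): Draw of the brass bolt on the lid in m, geared to the plug: 0 locked in its keeper, about 0.012 drawn at a quarter turn. The bolt lies between the lock and the keeper, in line with the unturned key slot, and moves towards the lock
- lunch_tin: Two-tier round steel lunch tin, 116 across, 150 tall with its wire handle; origin at the centre of its underside. Stays
- bottle: Green glass bottle with white cap, 68 across, 220 tall; origin at the centre of its underside. Stays
- teapot: White ceramic teapot with blue lid, 120 across, 190 over spout and handle, 116 tall; origin at the centre of its underside. Stays

How it is judged:
On the way, in this order (a step that is already met when the one before it is completed fails the run):
1. the red-headed key is drawn out of the stand: its tip is more than 5 cm above the counter (height (world z) of key_red_tip above 0.05 m), for 0.1 s.
2. the red-headed key is fully home in the lock (shoulder within 4 mm of the ring) with the lock still unturned (under 0.35 rad) (z of key_red in the frame of keyhole between -0.004 and 0.004 m and horizontal distance between key_red and keyhole below 0.004 m and angle between key_red's own z axis and vertical below 0.12 rad and value of joint plug below 0.35 rad), for 0.1 s.
At the end, for the whole second after the job is handed in: The red-headed key is fully home (shoulder within 4 mm of the ring's top and centre, tilt under 0.12 rad) and gripped by the fingers (over 2 N); the plug is held turned over 1.3 rad (a quarter turn less play) and the bolt drawn over 9.2 mm (z of key_red in the frame of keyhole between -0.004 and 0.004 m and horizontal distance between key_red and keyhole below 0.004 m and angle between key_red's own z axis and vertical below 0.12 rad and value of joint plug above 1.3 rad and value of joint bolt above 0.0092 m and contact force between the fingers and key_red above 2 N); the arm keeps its last pose, push and grip.
It fails at once if the lunch tin is pushed more than 3 cm or tipped over (distance of lunch_tin from where it was at the start of the episode above 0.03 m or angle between lunch_tin's own z axis and vertical above 0.5 rad).
It fails at once if the bottle is pushed more than 3 cm or tipped over (distance of bottle from where it was at the start of the episode above 0.03 m or angle between bottle's own z axis and vertical above 0.5 rad).
It fails at once if the teapot is pushed more than 3 cm or tipped over (distance of teapot from where it was at the start of the episode above 0.03 m or angle between teapot's own z axis and vertical above 0.5 rad).
It fails at once if the black-headed key is moved more than 1.5 cm, or pulled up (distance of key_black from where it was at the start of the episode above 0.015 m).
It also fails if it takes over 54 s, if anything falls off the work surface, if the arm or the gripper's body presses on something with over 40 N, if the wrist force passes 120 N, or if a joint passes its speed limit or range.

## Working session

There is one attempt and no reset: what is moved stays moved. The work goes in short steps, Python scripts to look and compute and a tool call to move; the robot and the scene stay as the last step left them, time stands still between calls to the robot, and variables do not carry over. Pictures are saved under pics/ and viewed, at most 10 in all, crops included, and the job is handed in when it is done.

Besides the shell and the picture viewer there is one more tool, called after "Request:" as name(argument=value, ...), one argument or row to a line, values as JSON. carry_out: Moves the arm, as the interface text tells. Its arguments: {"type":"object","properties":{"rows":{"type":"array"},"gripper":{"type":"number"},"squeeze":{"type":"number"}},"required":["rows"]}

```bash
mkdir -p pics; python3 - <<'E'
from rig import read_state, optics
import cv2,numpy as np
s=read_state();print(s['clock'],s['position'],np.round(s['ee_rot'],3),s['finger_gap'],s['contact_force'])
for n in ['side','top']:
    im=optics.capture(n);cv2.imwrite(f'pics/{n}0.png',im[:,:,::-1])
for n in ['side','top','wrist']: print(n,{k:np.round(v,4).tolist() for k,v in optics.calibration(n).items()})
E
```

```text
0.0 [ 0.28116507 -0.66729424  0.2058448 ] [[ 0.921  0.388 -0.001]
 [ 0.388 -0.921  0.002]
 [-0.    -0.002 -1.   ]] 0.08549406057601751 [-0.12496869  0.60019179  0.03992644]
side {'fx': 399.469, 'fy': 399.469, 'cx': 328.4648, 'cy': 203.3679, 'R': [[-0.8538, -0.5206, -0.0088], [-0.3298, 0.5537, -0.7646], [0.4029, -0.6499, -0.6444]], 't': [0.5217, 0.2712, 0.7307]}
top {'fx': 401.7701, 'fy': 401.7701, 'cx': 318.7863, 'cy': 205.5649, 'R': [[0.0073, -1.0, 0.001], [-0.9992, -0.0073, -0.0386], [0.0386, -0.0007, -0.9993]], 't': [0.0116, 0.5914, 0.9975]}
wrist {'fx': 298.6098, 'fy': 298.6098, 'cx': 321.978, 'cy': 195.2242, 'hand_eye': [[0.0003, -0.9644, -0.2643, 0.0666], [1.0, 0.0002, 0.0006, 0.001], [-0.0005, -0.2643, 0.9644, -0.1673], [0.0, 0.0, 0.0, 1.0]]}
```

View pics/top0.png

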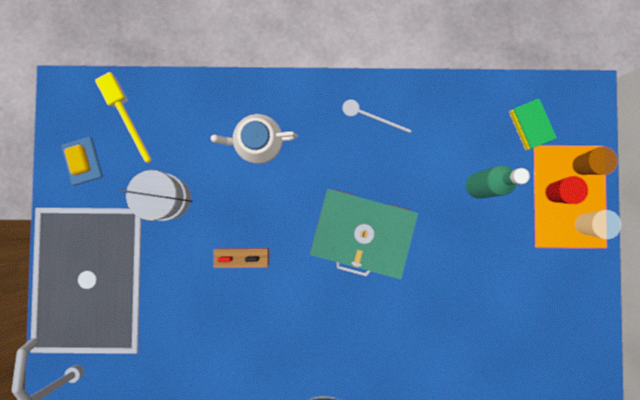

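View pics/side0.png

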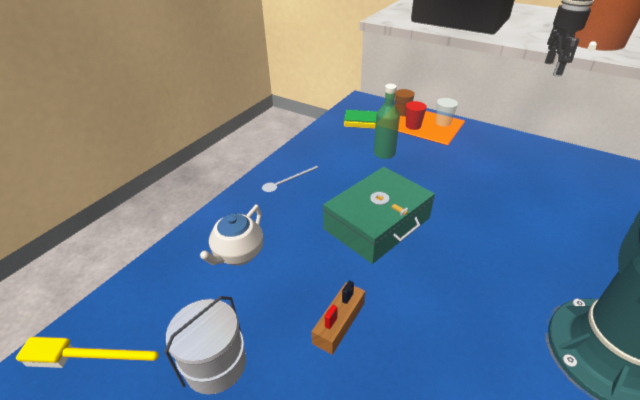

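The top view shows the stand at about (241,258), with the red key at (225,259) and the black key at (252,258). The lock is at (364,234) and the bolt runs down-left towards (357,262). Next I'll enlarge these areas.

```bash
python3 - <<'E'
import cv2,numpy as np
t=cv2.imread('pics/top0.png');s=cv2.imread('pics/side0.png')
def c(im,x,y,w,h,k): return cv2.resize(im[y:y+h,x:x+w],(w*k,h*k),interpolation=cv2.INTER_CUBIC)
a=c(t,208,240,66,37,6);b=c(t,334,205,66,75,6)
d=c(s,306,275,66,80,6)[:,:396];e=c(s,350,175,66,50,6)
L=np.vstack([a,b[:378-0] if 0 else b[:378]]) 
R=np.vstack([d[:,:],e[:600-480]])
cv2.imwrite('pics/z.png',np.hstack([L,R[:L.shape[0]] if R.shape[0]>=L.shape[0] else L*0]))
E
```

```text
(no output)
```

View pics/z.png

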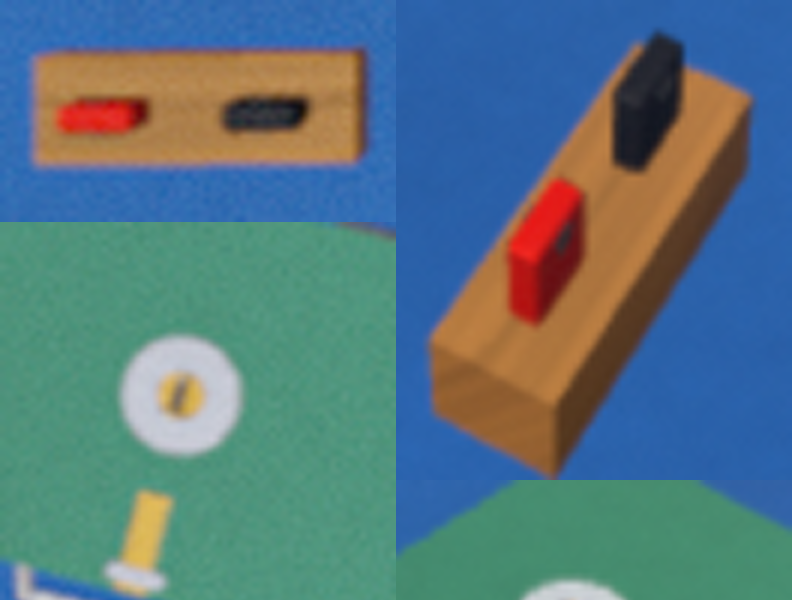

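The enlarged crops show the red head's top centre at about (223.4,259.1) in the top image and the lock ring's centre at (363.7,233.6). The bolt runs about 14° off the image's vertical. The stand is nearly square to the image.

```bash
cat > h.py <<'E'
from rig import read_state, optics
import cv2,numpy as np
from scipy.optimize import minimize
def cam(n,s=None):
    c=optics.calibration(n)
    if n!='wrist': return c,np.array(c['R']),np.array(c['t'])
    T=np.eye(4);T[:3,:3]=s['ee_rot'];T[:3,3]=s['position']
    W=np.linalg.inv(T@np.array(c['hand_eye']));return c,W[:3,:3],W[:3,3]
def back(n,uv,z,s=None):
    c,R,t=cam(n,s);d=R.T@np.array([(uv[0]-c['cx'])/c['fx'],(uv[1]-c['cy'])/c['fy'],1]);o=-R.T@t
    return o+d*(z-o[2])/d[2]
def proj(n,X,s=None):
    c,R,t=cam(n,s);p=R@np.asarray(X)+t;return np.array([c['fx']*p[0]/p[2]+c['cx'],c['fy']*p[1]/p[2]+c['cy']])
def shift(target,yaw,s=None):
    "tool-frame shift in cm & twist deg from measured pose to a target TCP, tool x at yaw (deg)"
    s=s or read_state();R=np.array(s['ee_rot']);a=np.degrees(np.arctan2(R[1,0],R[0,0]))
    return np.round(R.T@(np.array(target)-s['position'])*100,2), round(float((a-yaw+180)%360-180),2)
E
python3 - <<'E'
from h import *
for n,uv,z in [('red',(223.4,259.1),.08),('black',(251,258.9),.08),('lock',(363.7,233.6),.084),('bolt',(359.5,250.2),.084),('bend',(356.3,266),.084),
 ('c1',(330,190),.08),('c2',(417,212),.08),('c3',(402,278),.08),('c4',(311,252),.08),('s1',(213.5,248.8),.042),('s2',(267.6,248),.042),('s3',(267.9,266.2),.042),('s4',(213.5,266.8),.042),('tin',(152,195),.12),('teapot',(256,138),.1),('bot',(520,177),.22)]:
    print(n,back('top',uv,z).round(4))
print(back('side',(330.5,314),.08),shift([.5,.2,.22],90))
E
```

```text
red [0.4623 0.2371 0.08  ]
black [0.4633 0.1729 0.08  ]
lock [ 0.5241 -0.0889  0.084 ]
bolt [ 0.4855 -0.0793  0.084 ]
bend [ 0.449 -0.072  0.084]
c1 [ 0.6254 -0.01    0.08  ]
c2 [ 0.5753 -0.2139  0.08  ]
c3 [ 0.4216 -0.1787  0.08  ]
c4 [0.4803 0.0333 0.08  ]
s1 [0.4834 0.2704 0.042 ]
s2 [0.4863 0.1393 0.042 ]
s3 [0.4424 0.1381 0.042 ]
s4 [0.44   0.2697 0.042 ]
tin [0.6081 0.3901 0.12  ]
teapot [0.7427 0.1619 0.1   ]
bot [ 0.6433 -0.3856  0.22  ]
[0.45674031 0.24488823 0.08      ] (array([ 53.85, -71.43,  -1.26]), -67.15)
```

```bash
python3 - <<'E'
from h import *
print(shift([.49,-.27,.26],91.2))
E
```

```text
(array([ 34.67, -28.52,  -5.35]), -68.35)
```

Request:
carry_out(
  rows=[
    [[34.7,-28.5,-5.3],-68.4],
    [[34.7,-28.5,-5.3],-68.4],
    [[34.7,-28.5,-5.3],-68.4],
    [[34.7,-28.5,-5.3],-68.4],
    [[34.7,-28.5,-5.3],-68.4],
    [[34.7,-28.5,-5.3],-68.4],
    [[34.7,-28.5,-5.3],-68.4],
    [[34.7,-28.5,-5.3],-68.4],
    [[34.7,-28.5,-5.3],-68.4],
    [[34.7,-28.5,-5.3],-68.4],
  ],
  gripper=1,
)

```text
clock: 0.93
position: [0.4743, -0.2999, 0.2558]
ee_rot: [[-0.027, 1.0, -0.001], [1.0, 0.027, 0.0], [0.0, -0.001, -1.0]]
contact_force: [0.5, 0.3, 0.6]
finger_gap: 0.0852
grip_force: 0.0
```

```bash
python3 - <<'E'
from h import *
s=read_state();print(s['clock'],s['position'],s['joint_positions'],shift([.462,.237,.16],91.2))
E
```

```text
0.9333 [ 0.47432736 -0.29993887  0.25584187] [ 0.73847052  0.34542799 -0.33039033  1.92145446  0.14108428  0.89755491
  0.36485566] (array([53.71,  0.22,  9.59]), 0.34)
```

Request:
carry_out(
  rows=[
    [[53.0,0,0],0],
    [[53.0,0,0],0],
    [[53.0,0,0],0],
    [[53.0,0,0],0],
    [[53.0,0,0],0],
    [[53.0,0,0],0],
    [[53.0,0,5],0],
    [[53.0,0,7],0],
    [[53.0,0,8.5],0],
    [[53.0,0,8.5],0],
  ],
)

```text
clock: 1.77
position: [0.4648, 0.1099, 0.211]
ee_rot: [[-0.021, 1.0, 0.001], [1.0, 0.021, -0.0], [-0.0, 0.001, -1.0]]
contact_force: [0.9, 0.3, 0.4]
finger_gap: 0.0855
grip_force: 0.0
```

```bash
python3 - <<'E'
from h import *
s=read_state();print(s['position'],s['joint_positions'],shift([.462,.237,.17],91.2))
E
```

```text
[0.46483998 0.10989509 0.21095643] [ 0.075547    0.30965518 -0.49582945  2.13273579  0.21598732  0.74563052
 -0.53842434] (array([ 1.271e+01, -1.000e-02,  4.090e+00]), 0.03)
```

Request:
carry_out(
  rows=[
    [[4,0,1],0],
    [[8,0,2],0],
    [[10.5,0,3],0],
    [[10.5,0,3],0],
    [[10.5,0,3],0],
    [[10.5,0,3],0],
    [[10.5,0,3],0],
  ],
)

```text
clock: 2.35
position: [0.4632, 0.2113, 0.1813]
ee_rot: [[-0.019, 1.0, -0.0], [1.0, 0.019, -0.001], [-0.001, -0.0, -1.0]]
contact_force: [-0.1, -0.6, -0.3]
finger_gap: 0.0854
grip_force: 0.0
```

```bash
python3 - <<'E'
from h import *
s=read_state();print(s['position'],s['qvel'].round(3) if hasattr(s['qvel'],'round') else s['qvel'],shift([.462,.237,.17],91.2))
im=optics.capture('wrist')[:,:,::-1]
p=proj('wrist',[.462,.237,.08],s);print(p);np.save('s1.npy',s,allow_pickle=True)
cv2.imwrite('pics/w1full.png',im)
x,y=int(p[0])-130,max(0,int(p[1])-100);x=max(0,x);print(x,y)
cv2.imwrite('pics/w1.png',cv2.resize(im[y:y+200,x:x+260],None,fx=3,fy=3,interpolation=cv2.INTER_CUBIC))
E
```

```text
[0.46317742 0.21126003 0.18129097] [ 0.009 -0.006 -0.001  0.002 -0.002 -0.004 -0.003] (array([ 2.58, -0.07,  1.13]), -0.1)
[320.99460447 159.06316894]
190 59
```

View pics/w1.png

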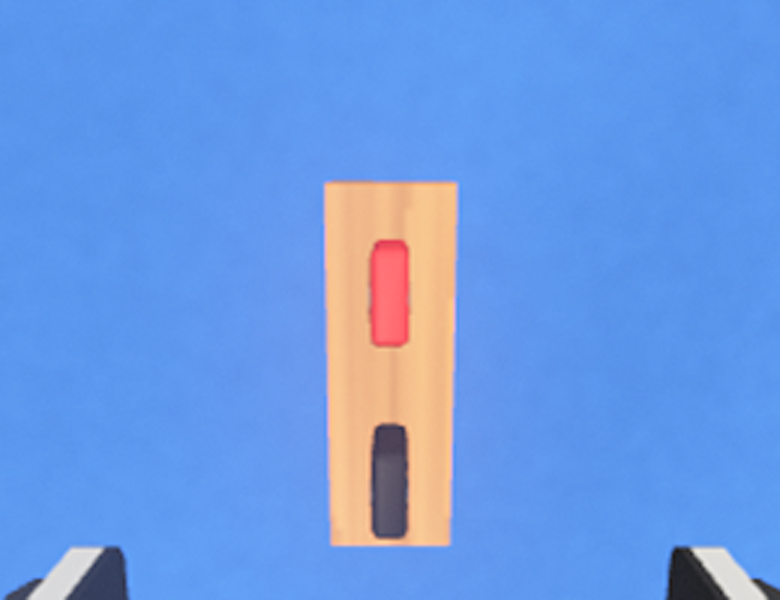

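The crop shows the red head's top face centred at about (389,296), which is full-image (319.7,157.5). It is square to the stand and midway between the fingers.

```bash
python3 - <<'E'
from h import *
s=np.load('s1.npy',allow_pickle=True).item()
f=lambda a,b:((a+.5)/3-.5+190,(b+.5)/3-.5+59)
for q,z in [((389.5,297),.08),((389.5,347),.08),((389.5,538),.08),((391,182),.042),((325,182),.042),((457,182),.042),((331,546),.042),((451,546),.042)]: print(back('wrist',f(*q),z,s).round(4))
E
```

```text
[0.4606 0.2382 0.08  ]
[0.4609 0.223  0.08  ]
[0.462 0.16  0.08 ]
[0.4603 0.271  0.042 ]
[0.4384 0.2705 0.042 ]
[0.4821 0.2714 0.042 ]
[0.4404 0.1398 0.042 ]
[0.4848 0.1407 0.042 ]
```

Request:
carry_out(
  rows=[
    [[2.67,-0.2,0],0],
    [[2.67,-0.2,3],0],
    [[2.67,-0.2,6],0],
    [[2.67,-0.2,9],0],
    [[2.67,-0.2,11.5],0],
    [[2.67,-0.2,12.5],0],
    [[2.67,-0.2,12.5],0],
    [[2.67,-0.2,12.5],0],
    [[2.67,-0.2,12.5],0],
    [[2.67,-0.2,12.5],0],
  ],
)

```text
clock: 3.23
position: [0.4616, 0.2404, 0.0579]
ee_rot: [[-0.021, 1.0, 0.003], [1.0, 0.021, 0.002], [0.002, 0.003, -1.0]]
contact_force: [0.8, -0.1, -0.5]
finger_gap: 0.0856
grip_force: 0.0
```

```bash
python3 - <<'E'
from h import *
s=read_state();print(s['position'],shift([.461,.238,.047],91.1))
E
```

```text
[0.46162225 0.24036302 0.05786819] (array([-0.24, -0.07,  1.09]), 0.12)
```

Request:
carry_out(
  rows=[
    [[-0.2,-0.07,0.5],0],
    [[-0.2,-0.07,1.05],0],
    [[-0.2,-0.07,1.05],0],
    [[-0.2,-0.07,1.05],0],
  ],
)

```text
clock: 3.57
position: [0.4595, 0.2376, 0.0456]
ee_rot: [[-0.022, 1.0, -0.001], [1.0, 0.022, -0.0], [-0.0, -0.001, -1.0]]
contact_force: [-0.3, -0.6, 0.1]
finger_gap: 0.0855
grip_force: 0.0
```

Request:
carry_out(
  rows=[
    [[0,0,0],0],
    [[0,0,0],0],
    [[0,0,0],0],
    [[0,0,0],0],
    [[0,0,0],0],
    [[0,0,0],0],
    [[0,0,0],0],
    [[0,0,0],0],
    [[0,0,0],0],
    [[0,0,0],0],
  ],
  gripper=0,
  squeeze=30,
)

```text
clock: 4.4
position: [0.4598, 0.2379, 0.0458]
ee_rot: [[-0.022, 1.0, 0.0], [1.0, 0.022, -0.0], [-0.0, 0.0, -1.0]]
contact_force: [0.7, 0.7, 1.5]
finger_gap: 0.0112
grip_force: 32.0
```

Request:
carry_out(
  rows=[
    [[0,0,0],0],
    [[0,0,0],0],
    [[0,0,-1.5],0],
    [[0,0,-3.5],0],
    [[0,0,-5.5],0],
    [[0,0,-7.5],0],
    [[0,0,-9.5],0],
    [[0,0,-11],0],
    [[0,0,-11],0],
    [[0,0,-11],0],
  ],
  squeeze=80,
)

```text
clock: 5.23
position: [0.46, 0.2379, 0.156]
ee_rot: [[-0.021, 1.0, 0.001], [1.0, 0.021, 0.001], [0.0, 0.001, -1.0]]
contact_force: [0.8, -0.5, -0.8]
finger_gap: 0.0091
grip_force: 80.4
```

```bash
python3 - <<'E'
from h import *
s=read_state();print(s['position'],s['finger_gap'],shift([.524,-.089,.17],166))
E
```

```text
[0.45998053 0.23785253 0.15600382] 0.009115531454638772 (array([-32.81,   5.7 ,  -1.41]), -74.77)
```

Request:
carry_out(
  rows=[
    [[-3,0.5,-1],-7],
    [[-7,1.2,-1.4],-14],
    [[-11,1.9,-1.4],-21],
    [[-15,2.6,-1.4],-28],
    [[-19,3.3,-1.4],-35],
    [[-23,4.0,-1.4],-42],
    [[-27,4.7,-1.4],-49],
    [[-30,5.3,-1.4],-56],
    [[-32,5.6,-1.4],-63],
    [[-32.8,5.7,-1.4],-69],
  ],
)

```text
clock: 6.07
position: [0.5229, -0.0939, 0.1675]
ee_rot: [[-0.941, 0.339, -0.004], [0.339, 0.941, -0.001], [0.003, -0.002, -1.0]]
contact_force: [0.3, -0.2, -0.8]
finger_gap: 0.0091
grip_force: 80.4
```

Request:
carry_out(
  rows=[
    [[0,0,0],-5.8],
    [[0,0,0],-5.8],
    [[0,0,0],-5.8],
    [[0,0,0],-5.8],
    [[0,0,0],-5.8],
  ],
)

```text
clock: 6.48
position: [0.5235, -0.088, 0.1694]
ee_rot: [[-0.971, 0.241, -0.001], [0.241, 0.971, 0.0], [0.001, 0.0, -1.0]]
contact_force: [0.1, 0.4, -0.9]
finger_gap: 0.0095
grip_force: 80.4
```

```bash
python3 - <<'E'
from h import *
s=read_state();print(s['position'],s['joint_positions'],shift([.524,-.089,.17],166))
np.save('s2.npy',s,allow_pickle=True)
im=optics.capture('wrist')[:,:,::-1]; sd=optics.capture('side')[:,:,::-1]
p=proj('wrist',[.524,-.089,.084],s);q=proj('side',[.524,-.089,.12],None);print(p,q)
y=max(0,int(p[1])-80);x=int(p[0])-100
X,Y=int(q[0])-66,int(q[1])-60;print(x,y,X,Y)
a=cv2.resize(im[y:y+150,x:x+200],None,fx=4,fy=4,interpolation=cv2.INTER_CUBIC)
cv2.imwrite('pics/w2.png',a)
cv2.imwrite('pics/sd2.png',cv2.resize(sd[Y:Y+100,X:X+132],None,fx=6,fy=6,interpolation=cv2.INTER_CUBIC))
E
```

```text
[ 0.52351492 -0.08799132  0.16938542] [ 0.68060594  0.5137151  -0.81250118  2.05325464  0.52511438  0.79116205
  0.87751573] (array([-0.07, -0.09, -0.06]), 0.06)
[322.211532   192.88774139] [380.28053982 184.88048894]
222 112 314 124
```

View pics/w2.png

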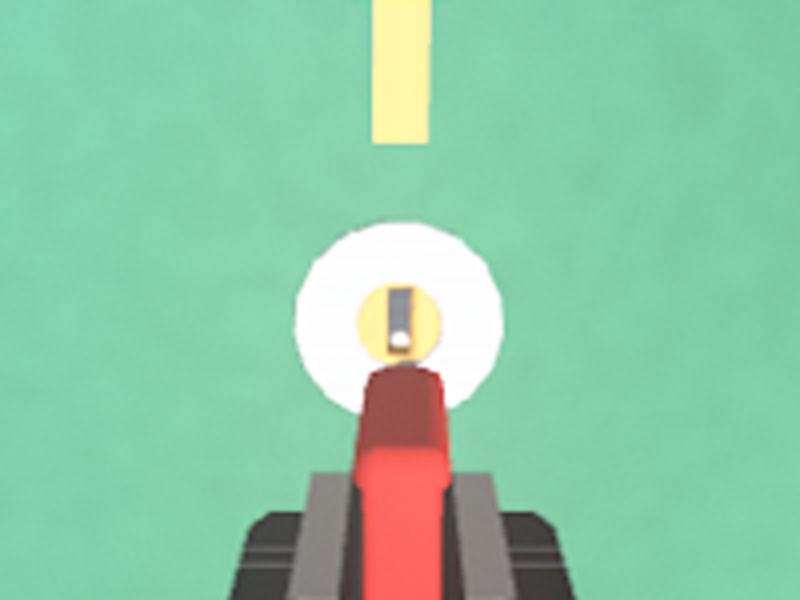

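View pics/sd2.png

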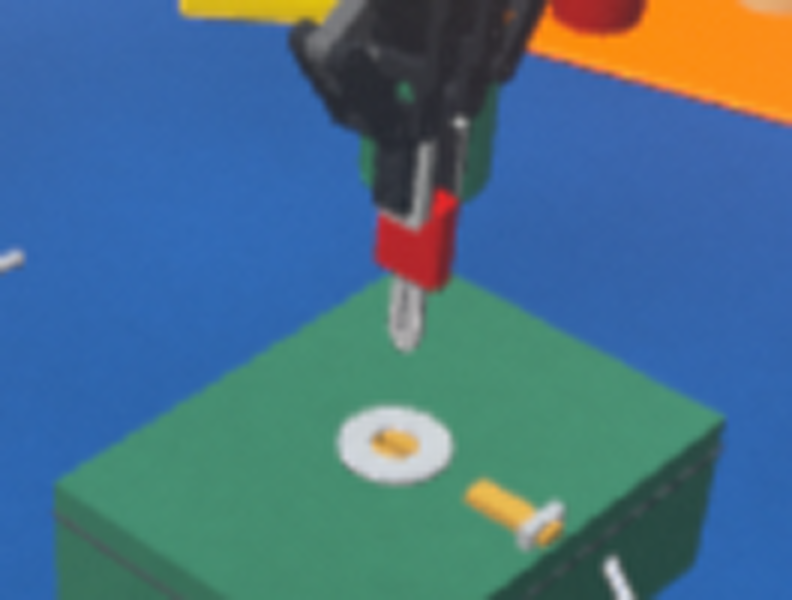

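The wrist crop shows the keyhole slot from (400,287) to (400,352), in line with the key and the bolt. The side crop shows the blade tip at (405,350), the shoulder at about (410,285) and the fingertips at about (410,226). The head seems to hang well below the fingers, so I'll work out the heights.

```bash
python3 - <<'E'
from h import *
s=np.load('s2.npy',allow_pickle=True).item()
for z in np.arange(.08,.2,.01):
    p=proj('side',[.5235,-.088,z]);print(round(z,3),((p-[314,124]+.5)*6-.5).round(0))
f=lambda a,b:((a+.5)/4-.5+222,(b+.5)/4-.5+112)
for n,q,z in [('ring l',(295,322),.084),('ring r',(503,322),.084),('ringtop',(400,221),.084),('plug l',(357,323),.082),('plug r',(441,323),.082),('slot far',(400.5,288),.082),('slot near',(400,352),.082),('bolt',(401,143),.086)]:
    P=back('wrist',f(*q),z,s);print(n,P.round(4),(np.array(s['ee_rot']).T@(P-s['position'])*1000).round(1))
# head features along tool x=+15 end face: z candidates
for tz in (-.02,-.01,0,.01,.02,.03):
  print(tz,[((proj('wrist',s['position']+np.array(s['ee_rot'])@[.015,yy,tz],s)-[222,112]+.5)*4-.5).round(0) for yy in(-.006,.006)])
for tz in (.03,.04,.05,.06): print('tip',tz,((proj('wrist',s['position']+np.array(s['ee_rot'])@[0.0,0,tz],s)-[222,112]+.5)*4-.5).round(0))
E
```

```text
0.08 [393. 450.]
0.09 [395. 430.]
0.1 [396. 410.]
0.11 [398. 390.]
0.12 [400. 370.]
0.13 [402. 349.]
0.14 [404. 328.]
0.15 [406. 306.]
0.16 [408. 285.]
0.17 [410. 263.]
0.18 [412. 240.]
0.19 [415. 218.]
ring l [ 0.5177 -0.1116  0.084 ] [ -0.1 -24.3  85.4]
ring r [ 0.5286 -0.0675  0.084 ] [-0.1 21.1 85.4]
ringtop [ 0.5015 -0.084   0.084 ] [22.2 -1.4 85.4]
plug l [ 0.5217 -0.0987  0.082 ] [ -0.9 -10.9  87.4]
plug r [ 0.5261 -0.0807  0.082 ] [-0.8  7.7 87.4]
slot far [ 0.5163 -0.0875  0.082 ] [ 7.1 -1.3 87.4]
slot near [ 0.5304 -0.0911  0.082 ] [-7.5 -1.4 87.4]
bolt [ 0.4853 -0.0797  0.086 ] [39.  -1.2 83.4]
-0.02 [array([363., 416.]), array([455., 416.])]
-0.01 [array([366., 392.]), array([452., 392.])]
0 [array([368., 371.]), array([449., 371.])]
0.01 [array([369., 352.]), array([447., 352.])]
0.02 [array([371., 335.]), array([445., 335.])]
0.03 [array([372., 319.]), array([443., 319.])]
tip 0.03 [407. 403.]
tip 0.04 [407. 385.]
tip 0.05 [407. 369.]
tip 0.06 [407. 354.]
```

Request:
carry_out(
  rows=[
    [[-0.03,-0.04,1],0],
    [[-0.03,-0.04,2],0],
    [[-0.03,-0.04,3],0],
    [[-0.03,-0.04,3.8],0],
    [[-0.03,-0.04,4.2],0],
    [[-0.03,-0.04,4.2],0],
    [[-0.03,-0.04,4.2],0],
    [[-0.03,-0.04,4.2],0],
  ],
)

```text
clock: 7.25
position: [0.5244, -0.0891, 0.128]
ee_rot: [[-0.971, 0.241, 0.001], [0.241, 0.971, 0.0], [-0.0, 0.0, -1.0]]
contact_force: [-0.2, 0.4, 0.2]
finger_gap: 0.0093
grip_force: 80.4
```

```bash
python3 - <<'E'
from h import *
s=read_state();print(s['position'],s['ee_rot'],s['contact_force'])
np.save('s3.npy',s,allow_pickle=True)
im=optics.capture('wrist')[:,:,::-1]; sd=optics.capture('side')[:,:,::-1]
p=proj('wrist',[.524,-.089,.084],s);q=proj('side',[.524,-.089,.1],None);print(p,q)
x,y=int(p[0])-33,int(p[1])-35;X,Y=int(q[0])-33,int(q[1])-35;print(x,y,X,Y)
c=lambda m,x,y:cv2.resize(m[y:y+75,x:x+66],None,fx=6,fy=6,interpolation=cv2.INTER_CUBIC)
cv2.imwrite('pics/c3.png',np.hstack([c(im,x,y),c(sd,X,Y)]))
f=lambda P:((P+.5)*6-.5).round(0)
for tz in (-.01,0,.038):print('w',tz,f(proj('wrist',s['position']+np.array(s['ee_rot'])@[.0,0,tz],s)-[x,y]),'s',f(proj('side',s['position']+np.array(s['ee_rot'])@[.0,0,tz])-[X,Y])+[396,0])
E
```

```text
[ 0.52439047 -0.08913157  0.12795775] [[-9.70527071e-01  2.40991547e-01  5.27165677e-04]
 [ 2.40991636e-01  9.70527186e-01  1.10545988e-04]
 [-4.84987973e-04  2.34330393e-04 -9.99999855e-01]] [-0.18618475  0.38725929  0.19163479]
[323.42967608 205.67960284] [379.64133436 191.66747531]
290 170 346 156
w -0.01 [205. 391.] s [607. 138.]
w 0 [205. 352.] s [605. 159.]
w 0.038 [203. 235.] s [598. 236.]
```

View pics/c3.png

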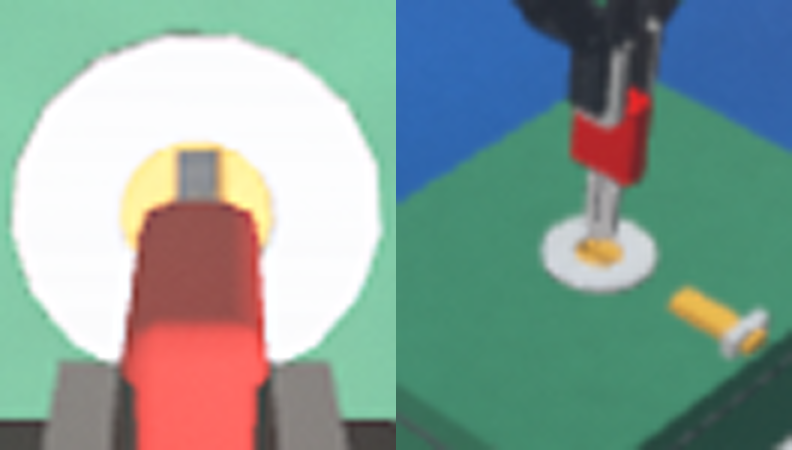

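The wrist crop has the slot (col 198), ring (196), fingers (195) and key (199) all in line. In the side crop the tip, at about col 601, sits over the ring's centre at 599. Now I'll lower the key gently.

Request:
carry_out(
  rows=[
    [[0,0,0.3],0],
    [[0,0,0.6],0],
    [[0,0,0.8],0],
    [[0,0,1.0],0],
    [[0,0,1.2],0],
    [[0,0,1.3],0],
    [[0,0,1.3],0],
  ],
)

```text
clock: 7.93
position: [0.5239, -0.0892, 0.1145]
ee_rot: [[-0.971, 0.241, -0.001], [0.241, 0.971, 0.0], [0.001, -0.0, -1.0]]
contact_force: [0.3, -0.0, -0.5]
finger_gap: 0.0096
grip_force: 80.4
```

The blade is in the slot with no contact force. I'll continue down past the pins.

Request:
carry_out(
  rows=[
    [[0,0,0.3],0],
    [[0,0,0.6],0],
    [[0,0,0.9],0],
    [[0,0,1.1],0],
    [[0,0,1.3],0],
    [[0,0,1.5],0],
    [[0,0,1.5],0],
  ],
)

```text
clock: 8.52
position: [0.5242, -0.089, 0.1004]
ee_rot: [[-0.971, 0.241, -0.0], [0.241, 0.971, -0.001], [-0.0, -0.001, -1.0]]
contact_force: [-1.4, 0.5, 6.5]
finger_gap: 0.0093
grip_force: 81.3
```

Request:
carry_out(
  rows=[
    [[0,0,0.3],0],
    [[0,0,0.5],0],
    [[0,0,0.7],0],
    [[0,0,0.9],0],
    [[0,0,1.1],0],
    [[0,0,1.3],0],
    [[0,0,1.3],0],
    [[0,0,1.3],0],
  ],
)

```text
clock: 9.18
position: [0.5252, -0.089, 0.0879]
ee_rot: [[-0.971, 0.241, 0.002], [0.241, 0.971, -0.001], [-0.002, -0.0, -1.0]]
contact_force: [-0.9, 0.1, 8.3]
finger_gap: 0.0095
grip_force: 81.5
```

Request:
carry_out(
  rows=[
    [[0,0,0.1],0],
    [[0,0,0.2],2],
    [[0,0,0.2],-2],
    [[0,0,0.25],0],
    [[0,0,0.25],0],
  ],
)

```text
clock: 9.6
position: [0.5257, -0.089, 0.0878]
ee_rot: [[-0.971, 0.241, 0.003], [0.241, 0.971, -0.003], [-0.004, -0.003, -1.0]]
contact_force: [-6.6, 0.7, 28.4]
finger_gap: 0.0094
grip_force: 84.1
```

```bash
python3 - <<'E'
from h import *
s=read_state();print(s['position'],s['contact_force'],s['ft_torque'])
np.save('s4.npy',s,allow_pickle=True)
im=optics.capture('wrist')[:,:,::-1]; sd=optics.capture('side')[:,:,::-1]
x,y=290,180;X,Y=346,150
c=lambda m,x,y:cv2.resize(m[y:y+75,x:x+66],None,fx=6,fy=6,interpolation=cv2.INTER_CUBIC)
cv2.imwrite('pics/c4.png',np.hstack([c(im,x,y),c(sd,X,Y)]))
f=lambda P:((P+.5)*6-.5).round(0)
for z in (.084,.088,.092,.096,.122):print(z,f(proj('wrist',[s['position'][0]-.0146,s['position'][1]+.0036,z],s)-[x,y]),'side near edge -x', f(proj('side',[s['position'][0]-.0131,s['position'][1]+.0094,z])-[X,Y])+[396,0])
E
```

```text
[ 0.52565306 -0.08896693  0.08778263] [-6.57821258  0.70487548 28.42907789] [-0.27418394  1.42959642  0.07276209]
0.084 [205. 137.] side near edge -x [613. 307.]
0.088 [205. 149.] side near edge -x [614. 299.]
0.092 [205. 161.] side near edge -x [615. 291.]
0.096 [205. 174.] side near edge -x [616. 283.]
0.122 [206. 277.] side near edge -x [621. 230.]
```

View pics/c4.png

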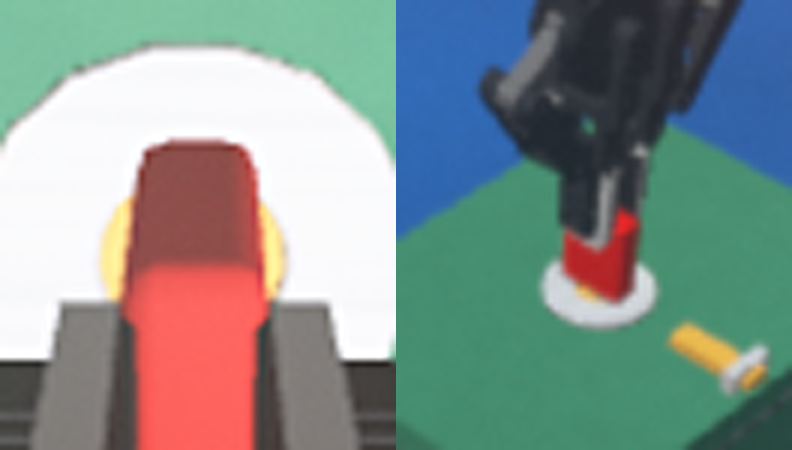

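The head's lower edge meets the ring at about z=0.0845. The height also matches and the push has gone stiff, so the key is home. I'll ease the push, grip harder and turn.

Request:
carry_out(
  rows=[
    [[0,0,-0.13],0],
    [[0,0,-0.13],0],
    [[0,0,-0.13],0],
    [[0,0,-0.13],5],
    [[0,0,-0.13],10],
    [[0,0,-0.13],15],
    [[0,0,-0.13],20],
    [[0,0,-0.13],25],
    [[0,0,-0.13],30],
    [[0,0,-0.13],30],
  ],
  squeeze=120,
)

```text
clock: 10.53
position: [0.5249, -0.0899, 0.088]
ee_rot: [[-0.718, 0.696, 0.001], [0.696, 0.718, -0.004], [-0.004, -0.002, -1.0]]
contact_force: [-4.9, -1.2, 19.5]
finger_gap: 0.008
grip_force: 119.8
```

Request:
carry_out(
  rows=[
    [[0,0,0],5],
    [[0,0,0],10],
    [[0,0,0],15],
    [[0,0,0],20],
    [[0,0,0],25],
    [[0,0,0],30],
    [[0,0,0],35],
    [[0,0,0],40],
    [[0,0,0],45],
    [[0,0,0],45],
  ],
)

```text
clock: 11.37
position: [0.5239, -0.0903, 0.088]
ee_rot: [[-0.016, 1.0, -0.001], [1.0, 0.016, -0.004], [-0.004, -0.001, -1.0]]
contact_force: [-5.2, -2.3, 21.6]
finger_gap: 0.0079
grip_force: 120.1
```

Request:
carry_out(
  rows=[
    [[0,0,0],5],
    [[0,0,0],10],
    [[0,0,0],15],
    [[0,0,0],18],
    [[0,0,0],18],
    [[0,0,0],18],
    [[0,0,0],18],
  ],
)

```text
clock: 11.95
position: [0.5234, -0.0902, 0.088]
ee_rot: [[0.291, 0.957, -0.001], [0.957, -0.291, -0.003], [-0.003, -0.001, -1.0]]
contact_force: [-5.3, -1.5, 23.3]
finger_gap: 0.0081
grip_force: 120.2
```

```bash
python3 - <<'E'
from h import *
s=read_state();R=s['ee_rot'];print(s['position'],np.degrees(np.arctan2(R[1][0],R[0][0])),s['contact_force'],s['ft_torque'],s['grip_force'])
im=optics.capture('wrist')[:,:,::-1]; sd=optics.capture('side')[:,:,::-1];t=optics.capture('top')[:,:,::-1]
c=lambda m,x,y:cv2.resize(m[y:y+75,x:x+66],None,fx=6,fy=6,interpolation=cv2.INTER_CUBIC)
cv2.imwrite('pics/c5.png',np.hstack([cv2.resize(im[100:325,:],(400*2,282))[:, :396*1] if 0 else c(im,290,180),c(sd,346,150)]))
E
```

```text
[ 0.52342866 -0.09022558  0.08795999] 73.06648594160444 [-5.25451406 -1.49666577 23.29507571] [-0.30718124  1.51953145  0.12174592] 120.22979021072388
```

View pics/c5.png

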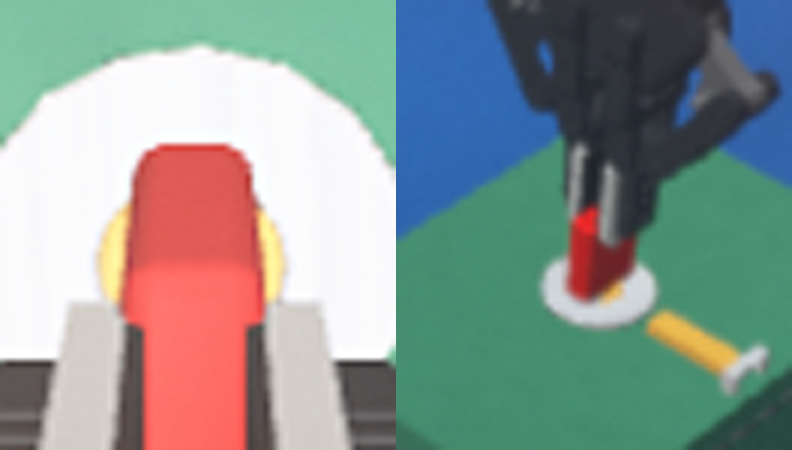

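The head is still flush on the ring, the key sits parallel to the fingers, and the bolt has drawn about 12 mm towards the lock. I'll add a small margin to the turn and hand in.

Request:
carry_out(
  rows=[
    [[0,0,0],2],
    [[0,0,0],2],
    [[0,0,0],2],
    [[0,0,0],2],
  ],
)

```text
clock: 12.43
position: [0.5234, -0.0902, 0.088]
ee_rot: [[0.324, 0.946, -0.001], [0.946, -0.324, -0.003], [-0.003, -0.0, -1.0]]
contact_force: [-6.0, -1.7, 24.1]
finger_gap: 0.0077
grip_force: 120.3
```

```bash
python3 -c "
from rig import job
print(job.hand_in())"
```

```text
the job is handed in; nothing more can be done
None
```

I handed the job in at about 12.4 s with the red key fully home, the gripper turned about 95° clockwise and holding the key at 120 N, and the bolt drawn about 12 mm by eye; the hand-in returned no verdict, and I steered clear of the black key, tin, bottle and teapot but took no final picture of them.

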